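# Find a pulley's high spot on the run-out stand

### The job

One part of this pulley's rim is bent out. Fold the red pointer arm gently down onto its stop, then turn the pulley slowly by its crank and feel for where the rim rubs hardest on the pointer tip: stop with that high spot right at the tip and let go, so that it can be marked. Do not force the pointer, and leave the things lying about alone.

Things in the scene. Friction and masses are not known exactly. Their poses are not given: they have to be found in the camera images.
- stand: green run-out stand, fixed to the bench: base plate 190 x 360 mm, 20 mm thick. Origin on the bench exactly below the vertical spindle axis, z up; the base runs from y = -250 to +110 mm. The pointer post stands on the -y side of the pulley.
- pulley_centre (a point): on the spindle axis, level with the pulley's top face, 75 mm above the bench. Aluminium pulley, true rim 75 mm radius, 25 mm thick, clamped to the spindle at any angle. Part of its rim is bent out by up to 3 mm (the high spot): somewhere unknown on the rim, hard to see, and not within 40 degrees of the pointer at the start.
- spindle: turning spindle with pulley and crank. Origin as the stand's, x axis towards the crank handle. Dark crank arm, top 88 mm above the bench (nut on the axis to 106 mm). It turns without end either way, takes about 1 N at the handle where nothing rubs, and stays where left.
- crank_grip (a point): middle of the black crank handle: upright cylinder 22 mm across, from 89 to 143 mm above the bench, 50 mm from the spindle axis; this point is on its axis, 116 mm above the bench. Its sleeve turns freely on its pin, so a gripper can hold it and go round without turning itself.
- gauge: grey pointer post on the stand with the red pointer arm it carries. Origin on top of the base plate (20 mm above the bench), 175 mm from the spindle axis along the stand's -y; axes as the stand's. The post reaches 54 mm above this origin.
- pointer_hinge (a point): middle of the arm's hinge pin (which lies along the stand's x), 62.5 mm above the bench, level with the middle of the rim. The arm is 14 mm wide (along the pin), 10 mm thick and reaches 80 mm from here, then its thin steel tip to 99 mm. The tip is sprung along the arm, 9 N per mm; the high spot pushes it in by some 1.5 mm.
- pointer (a joint): angle of the red pointer arm: 1.57 = upright, 0 = folded down level on its stop, pointing along the stand's +y at the pulley's axis, its tip then 0.7 mm clear of the true rim. Starts about upright and stays where left; moving it takes about 2 N at its far end.
- pointer_push (a point): on the back of the arm, 65 mm from the hinge, mid-width: the face that looks up when the arm is folded down (when upright, the face away from the pulley)
- rub_point (a point): where rim and pointer meet once the arm is down: in line with the arm, 75 mm from the spindle axis, 62.5 mm above the bench. The bent part rubs here for about 27 degrees of turn each side of the high spot: the drag at the handle climbs smoothly by some 10 to 12 N and is strongest at the high spot, or a few degrees before it. Nowhere else does anything rub.
- nail_coil: loose bystander: flat coil of brass-yellow nails, 113 mm across, 50 mm high; origin at the centre of its underside
- spare_pulley: loose bystander: smaller aluminium pulley lying flat, 110 mm across, 26 mm high; origin at the centre of its underside
- wrench_a: loose bystander: steel wrench lying flat, 190 mm long along its x; origin under its middle
- wrench_b: loose bystander: steel wrench lying flat, 150 mm long along its x; origin under its middle
- pliers: loose bystander: red-handled pliers lying flat, 160 mm long along x; origin under the middle
- paint_marker: loose bystander: white and yellow paint marker, 130 mm long along its x, 14 mm high, lying on the stand's base plate; origin under its middle
- oil_bottle: loose bystander: yellow oil bottle with a red cap, 56 mm across, 150 mm high; origin at the centre of its underside
- shaft_collar: loose bystander: dark steel collar, 38 mm across, 14 mm high, lying on the stand's base plate; origin at the centre of its underside

How it is judged:
By the outcome, as a careful person would: the job done as asked, in the order asked, and still so for the second after the job is handed in, with the robot touching nothing.
It also fails if it takes over 72 s, if anything falls off the work surface, if the arm or the gripper's body presses on something with over 40 N, if the wrist force passes 120 N, or if a joint passes its speed limit or range.

### The arm

A 6-joint arm with a two-finger parallel gripper is mounted at the origin on the work surface. World frame = base frame: x ahead of the robot, y to its left, z up, the work surface at z = 0. Lengths are in m, angles in degrees, forces in N, time in s.
With the tool pointing down it reaches from about 0.375 to 0.9 m from the base axis. Payload 3.1 kg.
Tool frame: the origin (TCP) lies between the finger pads; the fingertips stand 19 mm ahead of it and the grasp point (between the pads) is the TCP; z points along the fingers, x is the direction in which the jaws open and shut, and the axes are right-handed (so a half turn about z gives the same grasp; the last joint's range is limited). The gripper opens to 87 mm and grips with 3 to 60 N. Pads are 19 mm wide; open, the fingers measure 117 mm over their backs; the gripper's body (75 mm by 190 mm) begins 51 mm behind the grasp point.
Start: joints at [59.96, 30.224, 82.088, -0, 67.689, -10.227], TCP at [0.212, 0.588, 0.242] pointing down, gripper open.
Joint ranges: [-176.69, 176.69], [-43.24, 126.21], [12.49, 139.97], [-82, 262], [0, 151.66], [-163.58, 163.58]. Speed limits (degrees/s): [159.86, 159.86, 180, 180, 180, 180].

### API

Orientations are given as a 3x3 rotation matrix whose columns are the frame's x, y, z axes.
In Python, from rig import read_state, capture, camera_info, hand_in, spot_in, silhouettes gives the robot as it stands.
- The arm moves only by the shell command python3 -m jog 'ROWS'. ROWS is text: rows parted by semicolons, each of 7 numbers parted by spaces: the shift along the tool's x, y, z in m, then the turn, a rotation vector about the tool's x, y, z in degrees, then the opening, from 0 (shut) to 1 (fully open). A call has 1 to 8 rows; each row is the pose to reach, as a shift and turn from the pose commanded when the call began, along the tool's axes at that moment; what a row does not reach only later rows make up. A row lasts 1/8 s, in which the tool goes at most 62.5 mm and 10.7 degrees, less where a joint would pass 70% of its speed; a pose out of reach is approached as far as the arm can. A call with a gripper value outside its range is refused whole. The fingers move at their own pace and stop on an object; the grip force is fixed at half the most. Time passes only in rows, so rows that repeat a pose let the fingers close. It gives the time, the measured TCP pose, the force and the opening at its end, in the units of the state.
- read_state(): the state, without advancing time (a new reading comes with each control period).
- capture(name): name is "side" or "top" or "wrist"; returns (picture, depth): 420x560x3 uint8, red, green, blue; 420x560 float32, m along the optical axis (not along the pixel's ray), 0 where there is no reading.
- camera_info(name): a dict with "vfov" (degrees; the focal length in pixels is half the picture's height over the tangent of half this angle, whatever the lens; pixels are square), "cx", "cy" (the principal point, pixels), "dist" ([k1, k2, p1, p2, k3] as OpenCV has them; the pictures are not rectified), "R" (3x3) and "t" (3): a world point X has camera coordinates R X + t; the wrist camera has in their place "tool_from_camera" (4x4, takes a point from camera to tool coordinates, whose origin is the TCP and whose axes are the tool frame's). Camera axes: x right, y down, z forward; pixel columns grow to the right and rows downward; lengths in m; the calibration is good to about 2 mm. A picture is of the moment at which its call begins: read the wrist's pose just before it. camera_info takes no time and is no camera call.
- hand_in(): hands the job in, once; it reports no verdict.
Trained networks look in the newest picture that a camera, given by its name, has taken for a name from the list of things; names that differ only in an ending like _2 or _b are one class to them, and where a whole thing is asked for, a point or a joint stands for the part that bears it (a point fixed in the world has none). Each returns a list of dicts, best first, with "score" (0 to 1); they miss things now and then, are a little off and sometimes report something else, mostly with a low value. They report only what shows in the picture. A call takes as long as a camera call.
- spot_in(label, camera): "centre" ([x, y, z] in m, in world coordinates, good to about 4 mm: the middle of the surface that is visible of it).
- silhouettes(label, camera): "region" (420x560 bool, what is visible of it).
The state is a dict: "time_s": time; "joint_positions": joint angles; "qvel": joint speeds; "tau": joint torques, N m; "position": TCP position; "tcp_rot": TCP orientation; "force": force on the tool from outside, world axes, zero at the start; "moment": the same for the moment, N m; "opening": opening from 0.0 (shut) to 1.0 (fully open).
Only numpy, scipy, OpenCV 4.12 (cv2) and the standard library are available. Lean on these libraries where they do the work, as an engineer would, in place of code of your own. Each camera call takes 0.05 s, during which the arm holds its last target.

## Working session

There is one attempt and no reset: what is moved stays moved. The work goes in short steps, Python scripts to look and compute and a shell command to move; the robot and the scene stay as the last step left them, time stands still between calls to the robot, and variables do not carry over. Pictures are saved under pics/ and viewed, and the job is handed in when it is done.

```bash
ls; mkdir -p pics; python3 - <<'E'
from rig import *
import cv2
s=read_state();print({k:s[k] for k in('time_s','position','tcp_rot','force','opening')})
ims=[]
for n in("side","top"):
    p,d=capture(n);cv2.imwrite(f"pics/{n}0.png",p[:,:,::-1])
    for l in("stand","pulley_centre","spindle","crank_grip","gauge","pointer_hinge","pointer","pointer_push","paint_marker","shaft_collar","oil_bottle"):
        try:
            r=spot_in(l,n);print(n,l,[(x['score'].__round__(2),[round(float(v),3) for v in x['centre']]) for x in r[:2]])
        except Exception as e:print(n,l,e)
print(read_state()['time_s'])
E
```

```text
pics
{'time_s': 0.0, 'position': array([0.2114894 , 0.58741081, 0.24057159]), 'tcp_rot': array([[ 3.38938475e-01,  9.40807961e-01, -1.04418717e-03],
       [ 9.40806164e-01, -3.38939905e-01, -1.87160664e-03],
       [-2.11473912e-03, -3.48018229e-04, -9.99997703e-01]]), 'force': array([-0.68535395, -0.26915848,  0.7581508 ]), 'opening': 0.9976959318501291}
side stand [(0.8, [0.498, -0.063, 0.021])]
side pulley_centre [(0.75, [0.501, -0.065, 0.021])]
side spindle [(0.81, [0.517, 0.032, 0.073])]
side crank_grip [(0.8, [0.517, 0.028, 0.069])]
side gauge [(0.87, [0.504, -0.128, 0.048])]
side pointer_hinge [(0.59, [0.498, -0.068, 0.022])]
side pointer [(0.6, [0.507, -0.129, 0.111])]
side pointer_push [(0.55, [0.51, -0.126, 0.108])]
side paint_marker [(0.74, [0.437, -0.046, 0.03]), (0.66, [0.504, -0.066, 0.019])]
side shaft_collar [(0.5, [0.571, -0.096, 0.034])]
side oil_bottle []
top stand [(0.85, [0.511, -0.019, 0.019])]
top pulley_centre [(0.6, [0.509, -0.016, 0.021])]
top spindle [(0.67, [0.518, 0.045, 0.07]), (0.67, [0.51, -0.016, 0.019])]
top crank_grip [(0.85, [0.52, 0.048, 0.068])]
top gauge [(0.59, [0.503, -0.118, 0.033]), (0.55, [0.51, -0.018, 0.02])]
top pointer_hinge [(0.6, [0.508, -0.015, 0.025]), (0.59, [0.422, 0.385, 0.046])]
top pointer []
top pointer_push []
top paint_marker [(0.54, [0.438, -0.039, 0.031])]
top shaft_collar []
top oil_bottle [(0.86, [0.604, 0.416, 0.099]), (0.33, [0.382, -0.31, 0.003])]
1.2
```

View pics/side0.png

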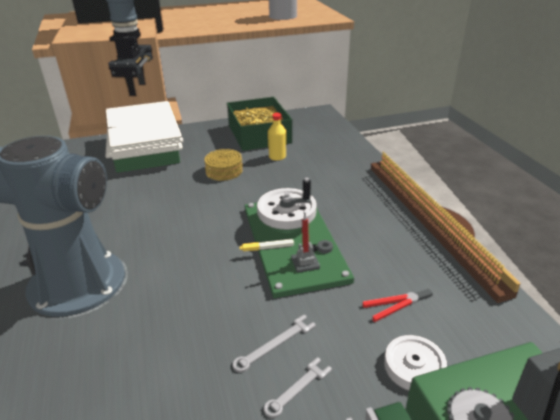

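View pics/top0.png

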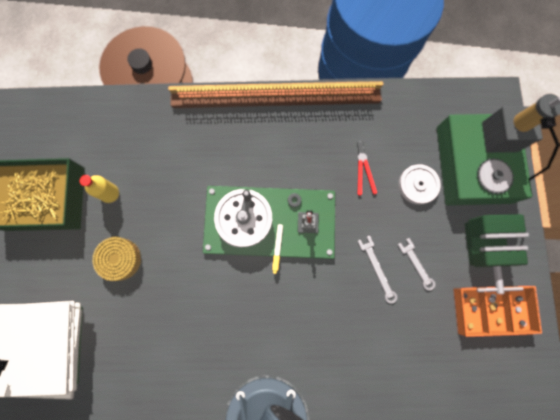

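The top picture shows the stand with its long side along world y (pulley at about (243,217), handle knob near (247,196), pointer post near (309,222)); the side view shows the red arm upright, the handle on the far (+x) side. Now I'll measure from depth.

```bash
cat > h.py <<'E'
from rig import *
import cv2, numpy as np
def cloud(n,d):
    c=camera_info(n);H,W=d.shape;f=H/2/np.tan(np.radians(c['vfov'])/2)
    K=np.array([[f,0,c['cx']],[0,f,c['cy']],[0,0,1.]])
    u,v=np.meshgrid(np.arange(W),np.arange(H))
    q=cv2.undistortPoints(np.stack([u,v],-1).reshape(-1,1,2).astype(np.float64),K,np.array(c['dist'])).reshape(H,W,2)
    P=np.dstack([q[...,0]*d,q[...,1]*d,d])
    if 'R' in c: X=(P-np.array(c['t']))@np.array(c['R'])
    else:
        T=np.array(c['tool_from_camera']);s=read_state()
        X=(P@T[:3,:3].T+T[:3,3])@np.array(s['tcp_rot']).T+np.array(s['position'])
    X[d<=0]=np.nan
    return X
def proj(n,X):
    c=camera_info(n);f=210/np.tan(np.radians(c['vfov'])/2)
    K=np.array([[f,0,c['cx']],[0,f,c['cy']],[0,0,1.]])
    return cv2.projectPoints(np.atleast_2d(X).astype(float),cv2.Rodrigues(np.array(c['R']))[0],np.array(c['t'],float),K,np.array(c['dist']))[0].reshape(-1,2)
E
python3 - <<'E'
from h import *
for n in("top","side"):
    p,d=capture(n);X=cloud(n,d)
    np.savez(f"{n}.npz",p=p,d=d,X=X)
    x,y,z=X[...,0],X[...,1],X[...,2]
    roi=(x>.35)&(x<.65)&(y>-.25)&(y<.2)
    g=p.astype(int)
    green=roi&(g[...,1]>g[...,0]+20)&(g[...,1]>g[...,2]+10)
    print(n,"green z",np.nanmedian(z[green]),"bench z",np.nanmedian(z[roi&(z<.012)]))
    pts=X[green][:,:2].astype(np.float32)
    r=cv2.minAreaRect(pts*1000);print(r)
    for lo,hi in((.068,.08),(.08,.1),(.1,.16)):
        m=roi&(z>lo)&(z<hi)&(y>-.05)
        q=X[m][:,:2]
        if len(q)>5: print(lo,hi,len(q),np.median(X[m],0).round(4), cv2.minEnclosingCircle((q*1000).astype(np.float32)))
    red=roi&(g[...,0]>g[...,1]+60)&(g[...,0]>g[...,2]+60)&(y<-.05)&(z>.05)
    print("red",red.sum(),np.nanmin(X[red],0) if red.any() else 0,np.nanmedian(X[red],0) if red.any() else 0,np.nanmax(X[red],0) if red.any() else 0)
    m=roi&(z>.065)&(y<-.07); print("post/arm",m.sum(),np.median(X[m],0),X[m].min(0),X[m].max(0))
E
```

```text
top green z 0.019404705902481473 bench z -0.0004979692995929906
((519.0642700195312, -21.22882080078125), (359.4458312988281, 194.78512573242188), 86.19014739990234)
0.068 0.08 1442 [0.5162 0.0551 0.0717] ((520.650146484375, 50.36483383178711), 76.33601379394531)
0.08 0.1 221 [0.5325 0.0436 0.0876] ((535.8223266601562, 70.16035461425781), 60.41134262084961)
0.1 0.16 105 [0.5629 0.0373 0.1396] ((546.5142822265625, 40.36682891845703), 32.57712936401367)
red 0 0 0 0
post/arm 95 [ 0.50593854 -0.12149141  0.07354401] [ 0.49494867 -0.13575992  0.06501164] [ 0.53611512 -0.11283943  0.16079806]
side green z 0.018130061441016317 bench z -0.0014512001348445016
((519.68603515625, -24.63885498046875), (361.7960510253906, 200.5142059326172), 86.40524291992188)
0.068 0.08 713 [0.51   0.0344 0.0723] ((520.287109375, 47.296260833740234), 78.30088806152344)
0.08 0.1 221 [0.5378 0.0361 0.0865] ((541.0499877929688, 43.75404357910156), 40.598976135253906)
0.1 0.16 170 [0.5645 0.0293 0.1237] ((543.393310546875, 39.0835075378418), 35.93196105957031)
red 95 [ 0.50347391 -0.13325386  0.06174493] [ 0.5082206  -0.12666554  0.10262366] [ 0.51270819 -0.12040165  0.13943973]
post/arm 289 [ 0.50794984 -0.12600826  0.09487902] [ 0.49312529 -0.14089549  0.06506722] [ 0.53357005 -0.11210096  0.15909647]
```

```bash
python3 -m jog '-0.06 0.06 -0.012 0 0 -2 1;-0.12 0.125 -0.025 0 0 -4 1;-0.18 0.19 -0.037 0 0 -6 1;-0.24 0.25 -0.05 0 0 -8 0.5;-0.3 0.315 -0.065 0 0 -10 0.3;-0.36 0.375 -0.08 0 0 -12 0;-0.42 0.44 -0.09 0 0 -14 0;-0.478 0.502 -0.1 0 0 -16 0'; python3 -m jog '0 0 0 0 0 0 0;0 0 0 0 0 0 0;0 0 0 0 0 0 0;0 0 0 0 0 0 0'
python3 - <<'E'
from h import *
s=read_state();print(s['time_s'],s['position'],s['tcp_rot'],s['joint_positions'])
p,d=capture("wrist");X=cloud("wrist",d);np.savez("w1.npz",p=p,d=d,X=X);cv2.imwrite("pics/w1.png",p[:,:,::-1])
p,d=capture("side");cv2.imwrite("pics/s1.png",p[:,:,::-1])
print(camera_info("wrist")["tool_from_camera"])
E
```

```text
time_s: 2.3
position: [0.4334, 0.1435, 0.3151]
tcp_rot: [[0.065, 0.998, 0.001], [0.998, -0.065, 0.0], [0.0, 0.001, -1.0]]
force: [1.4, 0.3, -0.8]
opening: 0.516
time_s: 2.8
position: [0.4317, 0.1467, 0.3142]
tcp_rot: [[0.064, 0.998, -0.001], [0.998, -0.064, 0.0], [0.0, -0.001, -1.0]]
force: [-0.6, 0.5, -0.5]
opening: 0.064
2.8 [0.43171474 0.14668082 0.31420111] [[ 6.38376578e-02  9.97960049e-01 -7.03256851e-04]
 [ 9.97960295e-01 -6.38376093e-02  9.12270257e-05]
 [ 4.61466909e-05 -7.07646135e-04 -9.99999749e-01]] [ 4.67034189e+00  1.17213439e+01  9.96999082e+01  9.11793851e-03
  6.86184824e+01 -8.16728689e+01]
[[ 9.99999700e-01  2.29508528e-04 -7.40422082e-04  4.72330340e-04]
 [-3.35866274e-05  9.67096623e-01  2.54409356e-01 -6.85061069e-02]
 [ 7.74448812e-04 -2.54409255e-01  9.67096340e-01 -1.42798961e-01]
 [ 0.00000000e+00  0.00000000e+00  0.00000000e+00  1.00000000e+00]]
```

View pics/w1.png

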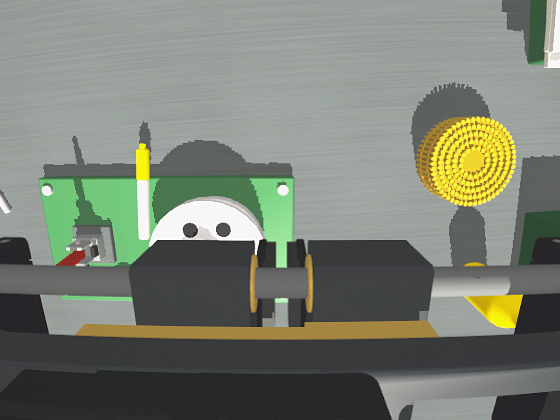

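View pics/s1.png

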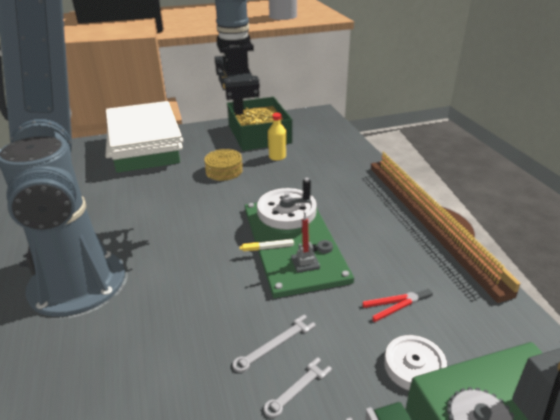

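```bash
python3 -m jog '-0.034 0.012 -0.003 0 0 10 0;-0.068 0.024 -0.006 0 0 20 0;-0.1 0.036 -0.01 0 0 30 0;-0.135 0.048 -0.013 0 0 40 0;-0.17 0.06 -0.016 0 0 50 0;-0.205 0.072 -0.02 0 0 60 0;-0.24 0.085 -0.023 0 0 70 0;-0.271 0.0975 -0.026 0 0 80 0'; python3 -m jog '0 0 0 0 0 10 0;0 0 0 0 0 10 0;0 0 0 0 0 10 0'
python3 - <<'E'
from h import *
s=read_state();print(s['time_s'],s['joint_positions'],s['force'])
p,d=capture("wrist");X=cloud("wrist",d);np.savez("w2.npz",p=p,d=d,X=X);cv2.imwrite("pics/w2.png",p[:,:,::-1])
x,y,z=X[...,0],X[...,1],X[...,2]
g=p.astype(int);roi=(x>.35)&(x<.68)&(y>-.25)&(y<.22)
green=roi&(g[...,1]>g[...,0]+20)&(g[...,1]>g[...,2]+10)
print(np.median(z[green]),cv2.minAreaRect((X[green][:,:2]*1000).astype(np.float32)))
for lo,hi in((.068,.08),(.083,.1),(.1,.16)):
    m=roi&(z>lo)&(z<hi)&(y>-.04)
    q=X[m]
    if len(q)>5: print(lo,hi,len(q),np.median(q,0).round(4),cv2.minEnclosingCircle((q[:,:2]*1000).astype(np.float32)))
red=roi&(g[...,0]>g[...,1]+60)&(g[...,0]>g[...,2]+60)&(y<-.05)&(z>.05)
print(red.sum(),np.percentile(X[red],[2,50,98],axis=0) if red.any() else 0)
E
```

```text
time_s: 3.9
position: [0.5122, -0.1322, 0.3404]
tcp_rot: [[0.995, 0.103, -0.0], [0.103, -0.995, 0.0], [-0.0, -0.0, -1.0]]
force: [0.3, 0.5, -0.2]
opening: 0.003
time_s: 4.28
position: [0.5117, -0.1308, 0.3403]
tcp_rot: [[0.998, -0.063, -0.0], [-0.063, -0.998, 0.0], [-0.0, -0.0, -1.0]]
force: [0.1, 0.1, 0.7]
opening: 0.001
4.275 [-2.64691157e+01  1.65367412e+01  8.83879072e+01  1.24367793e-03
  7.51046456e+01 -2.28587848e+01] [0.14249578 0.1364647  0.71339242]
0.019646093791528457 ((514.4856567382812, -55.56758117675781), (303.5684509277344, 198.1314697265625), 86.26434326171875)
0.068 0.08 4997 [0.5101 0.0239 0.0719] ((521.4669189453125, 47.174705505371094), 75.32411193847656)
0.083 0.1 1070 [0.5396 0.0407 0.0881] ((544.654052734375, 40.256832122802734), 37.119911193847656)
0.1 0.16 749 [0.5658 0.033  0.1405] ((546.1238403320312, 38.80642318725586), 34.159969329833984)
93 [[ 0.50401737 -0.13148481  0.07077626]
 [ 0.51178902 -0.11644573  0.14038859]
 [ 0.52977513 -0.110735    0.18284   ]]
```

View pics/w2.png

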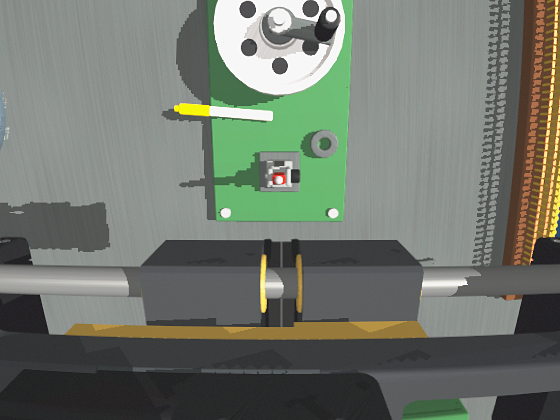

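```bash
python3 -m jog '-0.0026 0.0233 0.03 0 0 0 0;-0.0026 0.0233 0.08 0 0 0 0;-0.0026 0.0233 0.13 0 0 0 0;-0.0026 0.0233 0.18 0 0 0 0;-0.0026 0.0233 0.194 0 0 0 0;-0.0026 0.0233 0.194 0 0 0 0'
python3 - <<'E'
from h import *
p,d=capture("side");X=cloud("side",d);cv2.imwrite("pics/s2.png",cv2.resize(p[150:330,180:400,::-1],None,fx=3,fy=3))
E
```

```text
time_s: 5.08
position: [0.5078, -0.1543, 0.1464]
tcp_rot: [[0.998, -0.065, -0.001], [-0.065, -0.998, 0.0], [-0.001, -0.0, -1.0]]
force: [0.5, -0.7, -0.1]
opening: 0.003
```

View pics/s2.png

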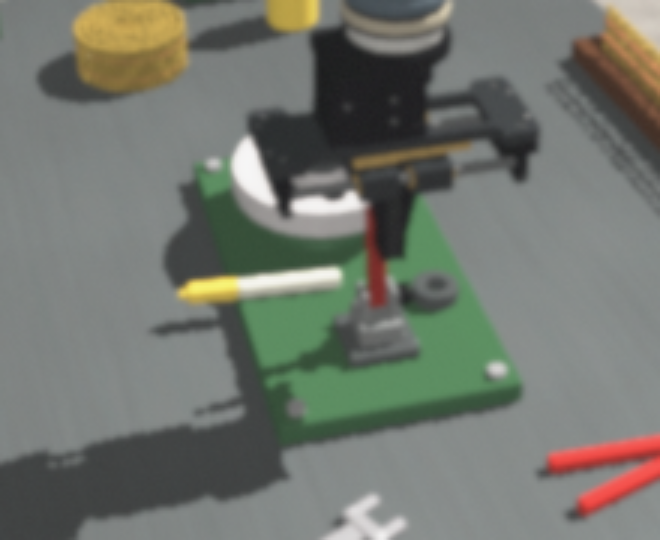

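The closed finger stands behind the red arm, in line with it. Folding begins.

```bash
python3 -m jog '0 -0.005 0 0 0 0 0;0 -0.01 0 0 0 0 0;0 -0.013 0 0 0 0 0;0 -0.016 0 0 0 0 0;0 -0.02 0 0 0 0 0;0 -0.024 0 0 0 0 0;0 -0.0295 0.001 0 0 0 0;0 -0.035 0.002 0 0 0 0'
```

```text
time_s: 6.12
position: [0.5101, -0.1195, 0.1443]
tcp_rot: [[0.998, -0.067, 0.0], [-0.067, -0.998, -0.0], [0.0, 0.0, -1.0]]
force: [-0.6, -2.1, 0.4]
opening: 0.008
```

```bash
python3 -m jog '0 -0.0054 0.0018 0 0 0 0;0 -0.0106 0.004 0 0 0 0;0 -0.0157 0.0067 0 0 0 0;0 -0.0204 0.0098 0 0 0 0;0 -0.0249 0.0133 0 0 0 0;0 -0.0291 0.0172 0 0 0 0;0 -0.0328 0.0214 0 0 0 0;0 -0.0363 0.026 0 0 0 0'
```

```text
time_s: 7.12
position: [0.5125, -0.0831, 0.1181]
tcp_rot: [[0.998, -0.067, 0.0], [-0.067, -0.998, 0.0], [0.0, -0.0, -1.0]]
force: [-0.2, -1.6, 0.7]
opening: 0.007
```

```bash
python3 -m jog '0 -0.003 0.0048 0 0 0 0;0 -0.0056 0.0099 0 0 0 0;0 -0.0077 0.0152 0 0 0 0;0 -0.0093 0.0206 0 0 0 0;0 -0.0105 0.0262 0 0 0 0;0 -0.0105 0.028 0 0 0 0'; python3 -m jog '0 0 0.001 0 0 0 0'; python3 -m jog '0 0 0.001 0 0 0 0'; python3 -m jog '0 0 0.001 0 0 0 0'
```

```text
time_s: 7.88
position: [0.5129, -0.0726, 0.0899]
tcp_rot: [[0.998, -0.067, -0.001], [-0.067, -0.998, 0.001], [-0.001, -0.001, -1.0]]
force: [0.3, 0.3, 0.5]
opening: 0.005
time_s: 8.0
position: [0.5129, -0.0727, 0.0892]
tcp_rot: [[0.998, -0.067, -0.001], [-0.067, -0.998, 0.0], [-0.001, -0.0, -1.0]]
force: [-0.5, -0.1, 0.8]
opening: 0.007
time_s: 8.12
position: [0.5129, -0.0728, 0.0884]
tcp_rot: [[0.998, -0.067, -0.0], [-0.067, -0.998, 0.0], [-0.0, -0.0, -1.0]]
force: [-0.4, 0.7, 0.7]
opening: 0.004
time_s: 8.25
position: [0.513, -0.0729, 0.0874]
tcp_rot: [[0.998, -0.067, -0.0], [-0.067, -0.998, 0.0], [-0.0, -0.0, -1.0]]
force: [-0.3, 1.2, 1.8]
opening: 0.007
```

```bash
python3 -m jog '0 0 0.0005 0 0 0 0;0 0 0.001 0 0 0 0'; python3 -m jog '0 0 0.0005 0 0 0 0;0 0 0.0005 0 0 0 0'
```

```text
time_s: 8.5
position: [0.513, -0.0729, 0.0868]
tcp_rot: [[0.998, -0.066, -0.0], [-0.066, -0.998, 0.0], [-0.0, -0.0, -1.0]]
force: [-1.5, 2.0, 7.1]
opening: 0.007
time_s: 8.75
position: [0.5131, -0.0729, 0.0868]
tcp_rot: [[0.998, -0.066, 0.0], [-0.066, -0.998, -0.0], [0.0, 0.0, -1.0]]
force: [-2.8, 1.1, 7.4]
opening: 0.007
```

```bash
python3 - <<'E'
from h import *
p,d=capture("side");X=cloud("side",d);cv2.imwrite("pics/s3.png",cv2.resize(p[150:330,180:400,::-1],None,fx=3,fy=3))
print(read_state()['time_s'],read_state()['force'])
E
```

```text
8.8 [-2.06332684  0.68903144  8.21338315]
```

View pics/s3.png

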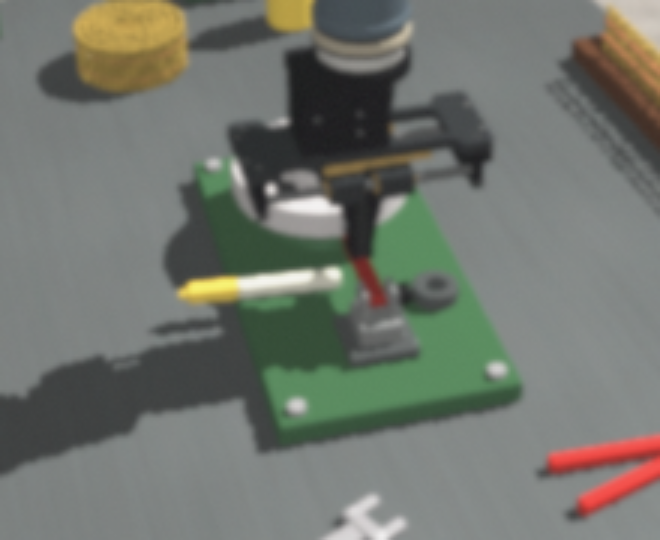

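```bash
python3 - <<'E'
from h import *
for f in("w2","top","side"):
    X=np.load(f+".npz")["X"];x,y,z=X[...,0],X[...,1],X[...,2]
    m=(z>.125)&(z<.15)&(y>0)&(y<.1)&(x>.5)&(x<.62)
    q=X[m];print(f,len(q),np.median(q,0),cv2.minEnclosingCircle((q[:,:2]*1000).astype(np.float32)))
    if f=="w2":
        # pulley rim fit
        m=(z>.070)&(z<.08)&(y>-.04)&(y<.14)
        h=cv2.convexHull((X[m][:,:2]*1000).astype(np.float32)).reshape(-1,2)
        A=np.c_[2*h,np.ones(len(h))];c=np.linalg.lstsq(A,(h**2).sum(1),rcond=None)[0];print(c[:2],np.sqrt(c[2]+c[:2]@c[:2]),h[:,1].max(),h[:,0].max())
E
python3 -m jog '0 0 -0.03 0 0 0 0;0 0 -0.08 0 0 0 0;0 0 -0.12 0 0 0 0.3'
```

```text
w2 501 [0.56813935 0.03255677 0.14174615] ((569.6782836914062, 34.6778678894043), 11.457703590393066)
[521.25672964  46.63249744] 73.62410636012001 81.38339 596.2422
top 66 [0.56712648 0.03493249 0.14244824] ((568.8699340820312, 35.218692779541016), 10.56856918334961)
side 77 [0.56613049 0.02922234 0.13779626] ((567.1714477539062, 33.081722259521484), 12.496855735778809)
time_s: 9.18
position: [0.5134, -0.0733, 0.2074]
tcp_rot: [[0.998, -0.067, 0.001], [-0.067, -0.998, -0.001], [0.001, 0.001, -1.0]]
force: [0.4, -0.0, -0.3]
opening: 0.057
```

```bash
python3 -m jog '0.006 -0.014 -0.01 0 0 -9.6 0.7;0.012 -0.028 -0.02 0 0 -19.2 0.9;0.018 -0.042 -0.02 0 0 -28.8 0.9;0.024 -0.056 -0.02 0 0 -38.4 0.9;0.03 -0.07 -0.02 0 0 -48 0.9;0.036 -0.084 -0.02 0 0 -57.6 0.9;0.042 -0.098 -0.02 0 0 -67.2 0.9;0.048 -0.110 -0.02 0 0 -77 0.9'; python3 -m jog '0 0 0 0 0 0 0.9;0 0 0 0 0 0 0.9'
python3 - <<'E'
from h import *
s=read_state();
p,d=capture("wrist");X=cloud("wrist",d);cv2.imwrite("pics/w3.png",p[:,:,::-1])
p2,_=capture("side");cv2.imwrite("pics/s4.png",cv2.resize(p2[150:330,180:400,::-1],None,fx=3,fy=3))
x,y,z=X[...,0],X[...,1],X[...,2]
m=(z>.125)&(z<.15)&(y>0)&(y<.1)&(x>.5)&(x<.62)
q=X[m];print(len(q),np.median(q,0) if len(q) else 0, s['tcp_rot'],s['joint_positions'])
E
```

```text
time_s: 10.18
position: [0.5685, 0.034, 0.2257]
tcp_rot: [[0.284, 0.959, -0.0], [0.959, -0.284, -0.0], [-0.0, -0.0, -1.0]]
force: [1.0, -0.3, 0.4]
opening: 0.88
time_s: 10.42
position: [0.568, 0.0333, 0.2257]
tcp_rot: [[0.292, 0.957, -0.001], [0.957, -0.292, -0.0], [-0.0, -0.001, -1.0]]
force: [0.2, 0.3, -0.5]
opening: 0.896
775 [0.56648881 0.03574061 0.14184742] [[ 2.91568025e-01  9.56549894e-01 -6.21634611e-04]
 [ 9.56549985e-01 -2.91568243e-01 -2.92451844e-04]
 [-4.60993692e-04 -5.09354972e-04 -9.99999764e-01]] [-7.88755145e+00  2.70187989e+01  9.12217423e+01 -2.43808802e-02
  6.17924416e+01 -8.09241579e+01]
```

View pics/w3.png

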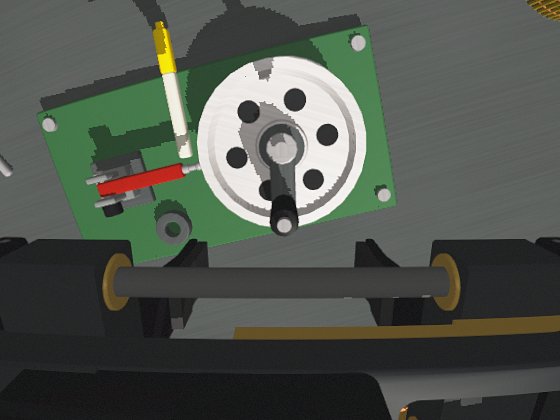

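View pics/s4.png

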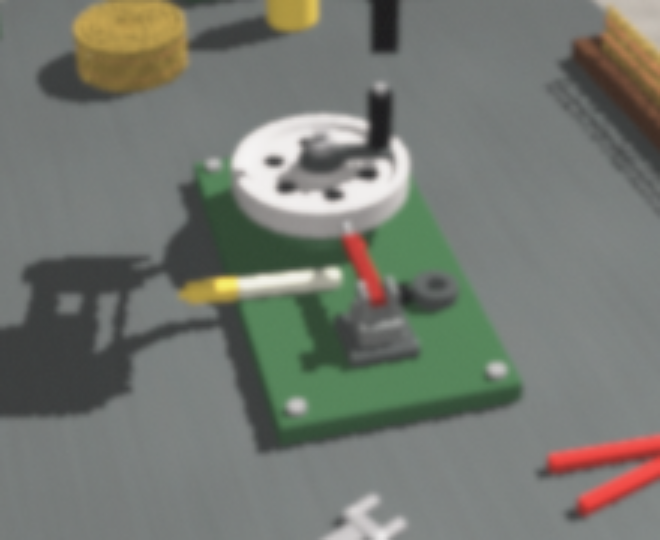

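The pointer lies down with its tip at the rim, and the handle sits midway between the open jaws (column 284). Descending and gripping.

```bash
python3 -m jog '0 0 0.04 0 0 0 0.9;0 0 0.08 0 0 0 0.9;0 0 0.1 0 0 0 0.9;0 0 0.1 0 0 0 0.9'; python3 -m jog '0 0 0 0 0 0 0.4;0 0 0 0 0 0 0.15;0 0 0 0 0 0 0.15;0 0 0 0 0 0 0.15;0 0 0 0 0 0 0.15;0 0 0 0 0 0 0.15'
```

```text
time_s: 11.02
position: [0.567, 0.0333, 0.1244]
tcp_rot: [[0.291, 0.957, -0.004], [0.957, -0.291, 0.0], [-0.001, -0.004, -1.0]]
force: [-0.0, 0.7, 0.8]
opening: 0.9
time_s: 11.78
position: [0.5683, 0.0336, 0.1259]
tcp_rot: [[0.289, 0.957, 0.0], [0.957, -0.289, 0.0], [0.0, 0.0, -1.0]]
force: [0.1, 0.1, -0.7]
opening: 0.304
```

```bash
cat > an.py <<'E'
import re,numpy as np,sys
C=np.array([.5204,.0481])
t=open('log').read()
for b in re.findall(r"time_s: (\S+)\nposition: \[(.*?)\]\n.*\nforce: \[(.*?)\]\nopening: (\S+)",t)[-int(sys.argv[1]):]:
    p=np.array(eval('['+b[1]+']'));f=np.array(eval('['+b[2]+']'))
    r=p[:2]-C;R=np.hypot(*r);a=np.degrees(np.arctan2(r[1],r[0]));u=r/R;tn=np.array([-u[1],u[0]])
    print(b[0],"ang %.1f R %.1f z %.1f Ftan %.1f Frad %.1f Fz %.1f"%(a,R*1e3,p[2]*1e3,f[:2]@tn,f[:2]@u,f[2]),b[3])
E
(python3 -m jog '0 0 0 0 0 0 0.15;0 0 0 0 0 0 0.15'; python3 -m jog '0.0026 0 0 0 0 0 0.15;0.0052 -0.0003 0 0 0 0 0.15;0.0078 -0.0006 0 0 0 0 0.15;0.0104 -0.0011 0 0 0 0 0.15'; python3 -m jog '0.0026 -0.0005 0 0 0 0 0.15;0.0051 -0.0013 0 0 0 0 0.15;0.0075 -0.0022 0 0 0 0 0.15;0.0099 -0.0032 0 0 0 0 0.15') | tee -a log >/dev/null; python3 an.py 3
```

```text
12.02 ang -16.7 R 50.1 z 125.9 Ftan 0.4 Frad -0.1 Fz 1.6 0.242
12.52 ang -4.6 R 50.1 z 125.9 Ftan -0.3 Frad 0.4 Fz 0.2 0.24
13.02 ang 7.2 R 50.1 z 125.9 Ftan -1.0 Frad 0.5 Fz 1.4 0.246
```

```bash
(python3 -m jog '0.0024 -0.0011 0 0 0 0 0.15;0.0047 -0.0024 0 0 0 0 0.15;0.0069 -0.0037 0 0 0 0 0.15;0.0091 -0.0052 0 0 0 0 0.15'; python3 -m jog '0.0021 -0.0016 0 0 0 0 0.15;0.0041 -0.0033 0 0 0 0 0.15;0.006 -0.0051 0 0 0 0 0.15;0.0078 -0.007 0 0 0 0 0.15'; python3 -m jog '0.0017 -0.002 0 0 0 0 0.15;0.0033 -0.0041 0 0 0 0 0.15;0.0048 -0.0063 0 0 0 0 0.15;0.0061 -0.0085 0 0 0 0 0.15') | tee -a log >/dev/null; python3 an.py 3
```

```text
13.52 ang 19.2 R 50.1 z 125.9 Ftan -0.8 Frad -0.8 Fz 1.2 0.241
14.02 ang 31.3 R 50.1 z 125.9 Ftan -0.3 Frad -1.4 Fz 1.0 0.242
14.52 ang 43.3 R 50.0 z 125.9 Ftan -0.0 Frad -1.4 Fz 0.6 0.244
```

```bash
(python3 -m jog '0.0013 -0.0023 0 0 0 0 0.15;0.0024 -0.0047 0 0 0 0 0.15;0.0034 -0.0071 0 0 0 0 0.15;0.0043 -0.0095 0 0 0 0 0.15'; python3 -m jog '0.0007 -0.0025 0 0 0 0 0.15;0.0013 -0.0051 0 0 0 0 0.15;0.0017 -0.0077 0 0 0 0 0.15;0.0021 -0.0103 0 0 0 0 0.15') | tee -a log >/dev/null; python3 an.py 2
```

```text
15.02 ang 55.2 R 50.1 z 125.9 Ftan 0.2 Frad -1.5 Fz 1.4 0.242
15.52 ang 67.2 R 50.0 z 125.9 Ftan -1.7 Frad -3.3 Fz -0.3 0.242
```

```bash
(python3 -m jog '0.0002 -0.0026 0 0 0 0 0.15;0.0003 -0.0052 0 0 0 0 0.15;0.0002 -0.0078 0 0 0 0 0.15;0 -0.0104 0 0 0 0 0.15'; python3 -m jog '-0.0003 -0.0026 0 0 0 0 0.15;-0.0008 -0.0052 0 0 0 0 0.15;-0.0014 -0.0078 0 0 0 0 0.15;-0.0021 -0.0103 0 0 0 0 0.15';python3 -m jog '-0.0009 -0.0024 0 0 0 0 0.15;-0.0019 -0.0048 0 0 0 0 0.15;-0.0031 -0.0072 0 0 0 0 0.15;-0.0043 -0.0095 0 0 0 0 0.15') | tee -a log >/dev/null; python3 an.py 3
```

```text
16.02 ang 78.8 R 50.0 z 125.9 Ftan -2.0 Frad -2.8 Fz 0.0 0.243
16.52 ang 87.6 R 49.9 z 126.0 Ftan -7.9 Frad -1.9 Fz -7.3 0.239
17.02 ang 96.8 R 49.9 z 126.1 Ftan -12.1 Frad 0.6 Fz -10.8 0.244
```

```bash
(python3 -m jog '-0.0007 -0.0011 0 0 0 0 0.15;-0.0014 -0.0022 0 0 0 0 0.15'; python3 -m jog '-0.0007 -0.0011 0 0 0 0 0.15;-0.0015 -0.0022 0 0 0 0 0.15';python3 -m jog '-0.0008 -0.001 0 0 0 0 0.15;-0.0016 -0.0021 0 0 0 0 0.15') | tee -a log >/dev/null; python3 an.py 3
```

```text
17.27 ang 99.1 R 49.8 z 126.1 Ftan -12.6 Frad 1.5 Fz -11.3 0.248
17.52 ang 102.1 R 49.8 z 126.1 Ftan -12.9 Frad 2.0 Fz -11.7 0.246
17.77 ang 105.4 R 49.8 z 126.0 Ftan -12.4 Frad 2.6 Fz -10.9 0.241
```

```bash
(python3 -m jog '-0.0009 -0.001 0 0 0 0 0.15;-0.0017 -0.002 0 0 0 0 0.15'; python3 -m jog '-0.0009 -0.001 0 0 0 0 0.15;-0.0018 -0.0019 0 0 0 0 0.15';python3 -m jog '-0.0009 -0.0009 0 0 0 0 0.15;-0.0019 -0.0018 0 0 0 0 0.15';python3 -m jog '-0.001 -0.0009 0 0 0 0 0.15;-0.002 -0.0017 0 0 0 0 0.15';python3 -m jog '-0.001 -0.0008 0 0 0 0 0.15;-0.0021 -0.0016 0 0 0 0 0.15';python3 -m jog '-0.0011 -0.0008 0 0 0 0 0.15;-0.0022 -0.0015 0 0 0 0 0.15') | tee -a log >/dev/null; python3 an.py 6
```

```text
18.02 ang 108.9 R 49.8 z 126.1 Ftan -11.3 Frad 1.9 Fz -9.5 0.244
18.27 ang 112.5 R 49.8 z 126.0 Ftan -11.5 Frad 2.1 Fz -8.8 0.241
18.52 ang 116.6 R 49.9 z 126.0 Ftan -9.0 Frad 1.1 Fz -7.7 0.247
18.77 ang 120.8 R 49.8 z 126.0 Ftan -7.0 Frad 0.8 Fz -5.3 0.24
19.02 ang 125.0 R 49.9 z 125.9 Ftan -3.7 Frad -0.4 Fz -4.0 0.243
19.27 ang 130.5 R 49.9 z 125.9 Ftan -1.8 Frad -3.1 Fz -2.3 0.244
```

```bash
(python3 -m jog '0.0011 0.0007 0 0 0 0 0.15;0.0022 0.0015 0 0 0 0 0.15'; python3 -m jog '0.0011 0.0008 0 0 0 0 0.15;0.0021 0.0016 0 0 0 0 0.15';python3 -m jog '0.001 0.0008 0 0 0 0 0.15;0.002 0.0017 0 0 0 0 0.15';python3 -m jog '0.001 0.0009 0 0 0 0 0.15;0.0019 0.0018 0 0 0 0 0.15';python3 -m jog '0.0009 0.0009 0 0 0 0 0.15;0.0018 0.0019 0 0 0 0 0.15';python3 -m jog '0.0009 0.001 0 0 0 0 0.15;0.0017 0.002 0 0 0 0 0.15';python3 -m jog '0.0008 0.001 0 0 0 0 0.15;0.0016 0.0021 0 0 0 0 0.15';python3 -m jog '0.0008 0.0011 0 0 0 0 0.15;0.0015 0.0022 0 0 0 0 0.15';python3 -m jog '0.0007 0.0011 0 0 0 0 0.15;0.0014 0.0022 0 0 0 0 0.15') | tee -a log >/dev/null; python3 an.py 9
```

```text
19.52 ang 128.5 R 50.0 z 125.9 Ftan 2.8 Frad -3.8 Fz 0.1 0.244
19.77 ang 125.9 R 50.0 z 125.9 Ftan 4.5 Frad -4.9 Fz 2.3 0.245
20.02 ang 123.7 R 50.0 z 125.9 Ftan 6.4 Frad -5.3 Fz 2.0 0.245
20.27 ang 121.5 R 50.1 z 125.9 Ftan 7.0 Frad -6.3 Fz 4.7 0.24
20.52 ang 119.3 R 50.0 z 125.8 Ftan 7.8 Frad -5.9 Fz 5.3 0.248
20.78 ang 117.1 R 50.1 z 125.8 Ftan 9.9 Frad -6.6 Fz 5.8 0.244
21.02 ang 114.9 R 50.1 z 125.8 Ftan 10.5 Frad -6.8 Fz 6.4 0.243
21.28 ang 112.5 R 50.1 z 125.8 Ftan 11.1 Frad -5.6 Fz 8.3 0.245
21.52 ang 110.2 R 50.1 z 125.8 Ftan 11.2 Frad -7.0 Fz 8.9 0.243
```

```bash
(python3 -m jog '0.0006 0.0011 0 0 0 0 0.15;0.0012 0.0023 0 0 0 0 0.15'; python3 -m jog '0.0006 0.0012 0 0 0 0 0.15;0.0011 0.0024 0 0 0 0 0.15';python3 -m jog '0.0005 0.0012 0 0 0 0 0.15;0.001 0.0024 0 0 0 0 0.15';python3 -m jog '0.0004 0.0012 0 0 0 0 0.15;0.0009 0.0025 0 0 0 0 0.15';python3 -m jog '0.0004 0.0012 0 0 0 0 0.15;0.0007 0.0025 0 0 0 0 0.15';python3 -m jog '0.0003 0.0013 0 0 0 0 0.15;0.0006 0.0025 0 0 0 0 0.15';python3 -m jog '0.0002 0.0013 0 0 0 0 0.15;0.0005 0.0026 0 0 0 0 0.15';python3 -m jog '0.0002 0.0013 0 0 0 0 0.15;0.0003 0.0026 0 0 0 0 0.15') | tee -a log >/dev/null; python3 an.py 8
```

```text
21.78 ang 107.9 R 50.1 z 125.8 Ftan 11.9 Frad -6.3 Fz 10.3 0.242
22.02 ang 105.3 R 50.1 z 125.8 Ftan 10.9 Frad -4.5 Fz 11.3 0.243
22.28 ang 102.7 R 50.0 z 125.7 Ftan 12.1 Frad -4.4 Fz 11.1 0.242
22.52 ang 99.7 R 50.0 z 125.8 Ftan 11.1 Frad -4.5 Fz 10.9 0.245
22.78 ang 96.5 R 50.0 z 125.8 Ftan 10.4 Frad -2.1 Fz 10.9 0.243
23.02 ang 93.0 R 50.0 z 125.8 Ftan 8.7 Frad -2.6 Fz 10.5 0.244
23.28 ang 89.0 R 50.0 z 125.8 Ftan 7.8 Frad -2.2 Fz 7.9 0.239
23.52 ang 84.5 R 49.9 z 125.8 Ftan 4.7 Frad -1.5 Fz 6.1 0.245
```

```bash
python3 an.py 40 | python3 -c "
import sys,re,numpy as np
from scipy.optimize import least_squares
D=[(float(l.split()[2]),float(l.split()[8])) for l in sys.stdin]
D=np.array(D);n=len(D);k=np.argmax(D[:,0]);
for s,X in(('f',D[3:k+1]),('r',D[k+1:])):
  a,f=X[:,0],abs(X[:,1])
  for m in('gauss','cos','skew'):
    def mod(p):
      u=(a-p[0])/p[2]
      if m=='gauss': return p[3]+p[1]*np.exp(-u*u/2)
      w=np.cos(np.clip(u,-1,1)*np.pi/2)**2
      if m=='cos': return p[3]+p[1]*w
      du=-np.sin(np.clip(u,-1,1)*np.pi)
      return p[3]+p[1]*w*(1+p[4]*u)
    r=least_squares(lambda p:mod(p)-f,[103,11,14 if m=='gauss' else 27,1,0]);print(s,m,r.x.round(2),np.sqrt(r.fun@r.fun/len(a)).round(2))
"
```

```text
f gauss [103.37  12.77  14.23   0.3    0.  ] 0.6
f cos [103.42  12.4   33.89   0.55   0.  ] 0.52
f skew [104.7   12.36  34.06   0.54  -0.24] 0.51
r gauss [ 105.2   289.87   93.24 -278.15    0.  ] 0.39
r cos [ 105.2   194.19  169.53 -182.47    0.  ] 0.39
r skew [ 91.91  38.49  84.02 -29.8    0.94] 0.38
```

```bash
(python3 -m jog '-0.0002 -0.0017 0 0 0 0 0.15;-0.0005 -0.0034 0 0 0 0 0.15;-0.0008 -0.0052 0 0 0 0 0.15'; python3 -m jog '-0.0004 -0.0017 0 0 0 0 0.15;-0.0008 -0.0034 0 0 0 0 0.15;-0.0013 -0.0051 0 0 0 0 0.15';python3 -m jog '-0.0006 -0.0016 0 0 0 0 0.15;-0.0012 -0.0032 0 0 0 0 0.15;-0.0019 -0.0048 0 0 0 0 0.15';python3 -m jog '-0.0008 -0.0015 0 0 0 0 0.15;-0.0016 -0.0031 0 0 0 0 0.15;-0.0024 -0.0047 0 0 0 0 0.15';python3 -m jog '-0.0014 -0.0022 0 0 0 0 0.15;-0.0014 -0.0022 0 0 0 0 0.15') | tee -a log >/dev/null; python3 an.py 5
```

```text
23.9 ang 83.8 R 50.0 z 126.0 Ftan -3.0 Frad -1.6 Fz -2.4 0.242
24.28 ang 86.8 R 49.9 z 126.0 Ftan -7.4 Frad -0.3 Fz -7.5 0.245
24.65 ang 91.0 R 49.8 z 126.0 Ftan -10.1 Frad 0.4 Fz -8.8 0.244
25.02 ang 95.9 R 49.8 z 126.1 Ftan -11.8 Frad 2.8 Fz -10.5 0.241
25.28 ang 100.0 R 49.7 z 126.0 Ftan -9.2 Frad 2.3 Fz -8.6 0.24
```

```bash
(python3 -m jog '-0.0008 -0.0011 0 0 0 0 0.15;-0.0015 -0.0022 0 0 0 0 0.15'; python3 -m jog '-0.0005 -0.0007 0 0 0 0 0.15;-0.0005 -0.0007 0 0 0 0 0.15') | tee -a log >/dev/null; python3 an.py 2
```

```text
25.52 ang 101.6 R 49.7 z 126.1 Ftan -11.5 Frad 4.5 Fz -9.9 0.243
25.78 ang 103.0 R 49.8 z 126.0 Ftan -11.3 Frad 3.6 Fz -9.9 0.245
```

```bash
(python3 -m jog '-0.0006 -0.0009 0 0 0 0 0.15;-0.0006 -0.0009 0 0 0 0 0.15';python3 -m jog '0.0008 0.0012 0 0 0 0 0.15;0.0014 0.0022 0 0 0 0 0.15';python3 -m jog '0.0008 0.0012 0 0 0 0 0.15;0.0008 0.0012 0 0 0 0 0.15') | tee -a log >/dev/null; python3 an.py 3
```

```text
26.02 ang 104.8 R 49.7 z 126.0 Ftan -11.7 Frad 3.4 Fz -8.5 0.244
26.28 ang 104.5 R 49.8 z 126.0 Ftan -5.6 Frad 0.6 Fz -4.2 0.243
26.52 ang 104.4 R 49.9 z 126.0 Ftan -6.7 Frad 0.9 Fz -4.5 0.243
```

```bash
(python3 -m jog '0.0007 0.0011 0 0 0 0 0.15;0.0007 0.0011 0 0 0 0 0.15';python3 -m jog '0.0006 0.001 0 0 0 0 0.15;0.0006 0.001 0 0 0 0 0.15') | tee -a log >/dev/null; python3 an.py 2
```

```text
26.78 ang 104.3 R 49.8 z 126.0 Ftan -6.1 Frad 0.8 Fz -3.8 0.244
27.02 ang 104.2 R 49.8 z 125.9 Ftan -3.7 Frad 0.9 Fz -2.2 0.244
```

```bash
(python3 -m jog '0.0005 0.0009 0 0 0 0 0.15;0.0005 0.0009 0 0 0 0 0.15';python3 -m jog '0.0004 0.0007 0 0 0 0 0.15;0.0004 0.0007 0 0 0 0 0.15') | tee -a log >/dev/null; python3 an.py 2
```

```text
27.28 ang 103.9 R 49.9 z 125.9 Ftan -0.8 Frad 0.7 Fz 0.5 0.244
27.52 ang 103.6 R 49.9 z 125.9 Ftan 1.8 Frad 1.1 Fz 4.4 0.245
```

```bash
(python3 -m jog '-0.0002 -0.0005 0 0 0 0 0.15;-0.0002 -0.0005 0 0 0 0 0.15'; python3 -m jog '0 0 0 0 0 0 0.3;0 0 0 0 0 0 0.45;0 0 0 0 0 0 0.45;0 0 0 0 0 0 0.45;0 0 0 0 0 0 0.45';python3 -m jog '0 0 -0.01 0 0 0 0.45;0 0 -0.025 0 0 0 0.45;0 0 -0.05 0 0 0 0.45;0 0 -0.09 0 0 0 0.45;0 0 -0.12 0 0 0 0.45;0 0 -0.12 0 0 0 0.45') | tee -a log >/dev/null; python3 an.py 3
python3 - <<'E'
from h import *
s=read_state();print(s['time_s'])
p,d=capture("wrist");X=cloud("wrist",d);cv2.imwrite("pics/w5.png",p[:,:,::-1])
p2,d2=capture("side");cv2.imwrite("pics/s5.png",cv2.resize(p2[150:330,180:400,::-1],None,fx=3,fy=3))
pt,dt=capture("top")
for n,X in(("w",X),("s",cloud("side",d2)),("t",cloud("top",dt))):
    x,y,z=X[...,0],X[...,1],X[...,2]
    m=(z>.125)&(z<.15)&(y>0.04)&(y<.14)&(x>.47)&(x<.6)
    q=X[m]
    if len(q)>4: c=cv2.minEnclosingCircle((q[:,:2]*1000).astype(np.float32));print(n,len(q),np.median(q,0),c,np.degrees(np.arctan2(c[0][1]-48.1,c[0][0]-520.4)))
E
```

```text
27.78 ang 103.6 R 49.9 z 125.8 Ftan 2.8 Frad 0.7 Fz 4.2 0.245
28.4 ang 102.3 R 49.7 z 125.9 Ftan 0.0 Frad -0.2 Fz 0.8 0.452
29.15 ang 100.4 R 49.4 z 249.5 Ftan -0.8 Frad -0.1 Fz 0.1 0.454
29.15
w 632 [0.50476778 0.09718636 0.14005575] ((507.00091552734375, 96.52176666259766), 10.811756134033203) 105.46762556840928
s 72 [0.50604376 0.09129483 0.13774985] ((506.7306823730469, 94.12298583984375), 12.104588508605957) 106.541981035902
```

View pics/w5.png

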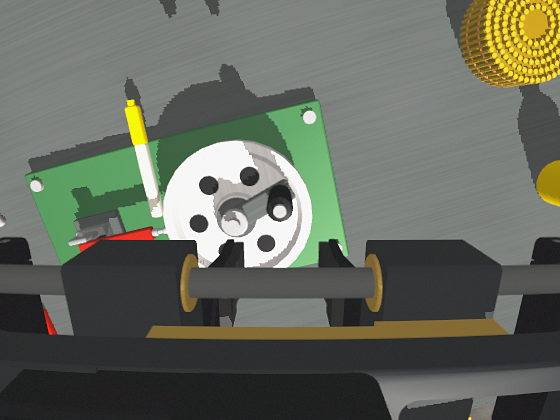

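View pics/s5.png

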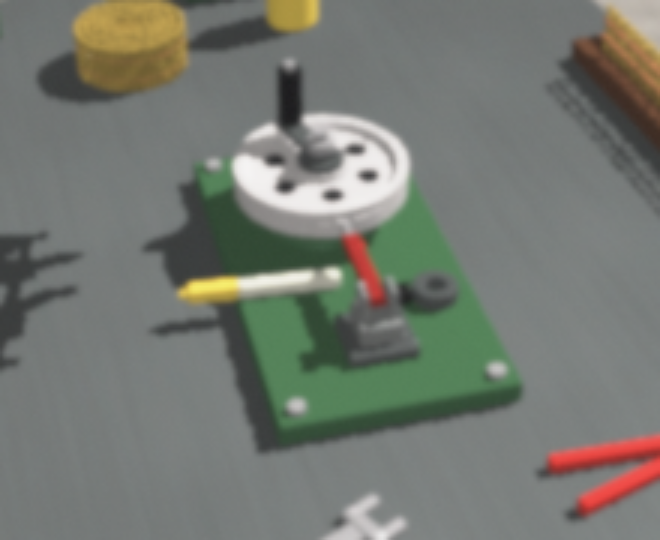

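```bash
python3 -c "
from rig import *
print(hand_in())"
```

```text
the job is handed in; nothing more can be done
None
```

The pointer is folded down on its stop, and the pulley stands with its high spot at the tip, to within about a degree or two. I handed the job in at about 29 s of the 72 s allowed.

- **Pointer:** I pushed it down with the closed fingertips. The fingertips stopped 67.8 mm above the bench, against 67.5 mm expected with the arm level on its stop. I lifted off at about 8 N.
- **Finding the high spot:** I turned the crank slowly through the rub in both directions. The drag rose from about 1 N to about 12 N each way.

  | Direction of turn | Fitted peak, handle angle in world axes |
  |---|---|
  | Counter-clockwise | 103.4° |
  | Clockwise | 105.2° |

- **Stopping:** I stopped between the two at about 104° and took most of the load off the crank. I then opened the jaws part way and lifted clear.
- **Last checks:** The wrist picture put the handle at 105.5°, or about 104° after correcting a 1.5° offset seen at the start. The side picture gave a noisier 106.5°, and the top camera gave no usable reading. The pictures show the pointer still down and the paint marker and collar where they were. The wrist force was near zero.

One weak point is that the clockwise sweep's fitted curve shape was unrealistic. Only its centre is meaningful, though it agrees with the midpoint of that sweep's half-height points (about 104.8°). I did not check the other loose things individually after the move, but the arm never went near them at their height.

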